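# Set the washed sweet mould on the draining slope

### The arm

A 6-joint arm with a two-finger parallel gripper is mounted at the origin on a cart in front of the work surface, level with it; the furniture and walls round the work are solid. World frame = base frame: x ahead of the robot, y to its left, z up, the work surface at z = 0. Lengths are in mm, angles in rad, forces in N, time in s.
With the tool pointing down it reaches from about 350 to 925 mm from the base axis. Payload 6.4 kg.
Tool frame: the origin (TCP) lies midway between the tips of the shut fingers; the grasp point (between the pads) lies 19 mm behind it; x points along the fingers, z is the direction in which the jaws open and shut, and the axes are right-handed (so a half turn about x gives the same grasp; the last joint's range is limited). The gripper opens to 94 mm and grips with 3 to 60 N. Pads are 16 mm wide; open, the fingers measure 119 mm over their backs; the gripper's body (75 mm by 177 mm) begins 78 mm behind the grasp point.
Start: joints at [-1.485, 0.245, 1.558, -0, 1.339, -0.174], TCP at [166.981, -628.197, 205.455] pointing down, gripper open.
Joint ranges: [-3.13, 3.13], [-1.02, 2.26], [0.13, 2.54], [-0.95, 4.09], [0.21, 2.88], [-2.74, 2.74]. Speed limits (rad/s): [2.57, 2.57, 3.14, 3.14, 3.14, 3.14].

### API

Orientations are given as a unit quaternion [x, y, z, w].
In Python, from rig import sensors, cams, finish_job gives the robot as it stands. The module is installed in compiled form; this text tells all that it offers.
- The arm moves only by the tool servo_tool, never from a script. Its argument "rows" is a list of rows, each an object with "hand": the closure in counts, from 0 (fully open) to 255 (shut); "delta_pos": the shift along the tool's x, y, z in cm, a list of three; "dr": the turn, a rotation vector about the tool's x, y, z in rad, a list of three. In form: [{"hand": hand, "delta_pos": [tx, ty, tz], "dr": [ax, ay, az]}, ...]. A call has 1 to 12 rows; each row shifts and turns the commanded pose from where the row before left it, along the tool's axes as they then stand; what a row does not reach is not made up. A row lasts 1/12 s, in which the tool goes at most 41.7 mm and 7.16 degrees, less where a joint would pass 70% of its speed; a pose out of reach is approached as far as the arm can. A call is refused whole if a number of a shift passes 4.17 or a number of a turn 0.125, either way. A call with a gripper value outside its range is refused whole. The fingers move at their own pace and stop on an object; "force" is the grip in N (left out, the last holds). Time passes only in rows, so rows that do not move let the fingers close. It gives the time, the measured TCP pose, the force and the opening at its end, in the units of the state.
- sensors.sense(): the state, without advancing time (a new reading comes with each control period).
- cams.read_camera(name): name is "scene" or "top" or "wrist"; returns a dict with "frame" (480x640x3 uint8, red, green, blue), "fx", "fy", "cx", "cy" (pixels), "pose" (4x4, takes a point from camera to world coordinates). Camera axes: x right, y up, looking along -z (the intrinsics and any distortion apply to the point x, -y, -z); pixel columns grow to the right and rows downward; lengths in mm; the calibration is good to about 2 mm. A picture is of the moment at which its call begins. There is no depth.
- finish_job(): hands the job in, once; it reports no verdict.
The state is a dict: "t": time; "joints": joint angles; "joint_velocities": joint speeds; "tau": joint torques, N m; "tcp_pos": TCP position; "tcp_rot": TCP orientation; "wrist_force": force on the tool from outside, world axes, zero at the start; "torque": the same for the moment, N m; "finger_gap": finger opening in mm.
Only numpy, scipy, OpenCV 4.12 (cv2) and the standard library are available. Lean on these libraries where they do the work, as an engineer would, in place of code of your own. Each camera call takes 0.05 s, during which the arm holds its last target.

### The job

Set the washed wooden sweet mould to drain on the sloping white board: lay it flat on the free side beside the red spatula, hollows up, pointing straight up the slope, with its lower end against the steel cleat so that it cannot slide off. Leave the spatula where it is.

Things in the scene. Friction and masses are not known exactly. Their poses are not given: they have to be found in the camera images.
- mould_mid (a point): Centre of the loose wooden sweet mould: brown bar, 62 wide x 235 long x 26 mm thick, about 0.2 kg, carved hollows on top; grasp across its middle. x: across its width, y: along its length (either end may go down), z: out of the hollowed face. Starts flat, hollows up, pointing roughly ahead, beside a pastry brush and a thermometer (not needed) in varying order.
- slope: Fixed white board rising away from the robot at 18 deg. Steel cleat, 18 mm high, full width, near its low edge. Origin: on the surface at the foot of the cleat's uphill face, mid-width, 25 mm above table. x: up the slope, y: across to the left, z: out of the surface. Surface: x to 210 mm (mould may overhang the top), y +-120 mm; free at right, y -120 to +40, best mould centre y -50.
- spatula: Red spatula with a wooden handle, 202 x 46 x 11 mm, loose, lying on the left side of the board along the slope, its lower end near the cleat. Origin: middle of its underside, about y = +70 mm on the board; x along its length. It stays where it is.

How it is judged:
By the outcome, as a careful person would: the job done as asked, in the order asked, and still so for the second after the job is handed in, with the robot touching nothing.
It also fails if it takes over 35 s, if anything falls off the work surface, if the arm or the gripper's body presses on something with over 40 N, if the wrist force passes 120 N, or if a joint passes its speed limit or range.

## Working session

There is one attempt and no reset: what is moved stays moved. The work goes in short steps, Python scripts to look and compute and a tool call to move; the robot and the scene stay as the last step left them, time stands still between calls to the robot, and variables do not carry over. Pictures are saved under pics/ and viewed, and the job is handed in when it is done.

Besides the shell and the picture viewer there is one more tool, called after "Request:" as name(argument=value, ...) on one line, values as JSON. servo_tool: Moves the arm, as the interface text tells. Its arguments: {"type":"object","properties":{"rows":{"type":"array"},"force":{"type":"number"}},"required":["rows"]}

```bash
mkdir -p pics; python3 - <<'E'
from rig import sensors,cams
import cv2
s=sensors.sense();print({k:(v if not hasattr(v,'__len__') else [round(float(x),3) for x in v]) for k,v in s.items()})
for n in ["scene","top","wrist"]:
    c=cams.read_camera(n);cv2.imwrite(f"pics/{n}0.png",c["frame"][:,:,::-1]);print(n,{k:v for k,v in c.items() if k!="frame"})
E
```

```text
{'t': 0.0, 'joints': [-1.485, 0.246, 1.559, -0.0, 1.339, -0.174], 'joint_velocities': [-0.001, -0.0, -0.002, 0.002, -0.001, 0.0], 'tau': [-0.001, -41.584, -31.46, 0.068, 0.033, -0.0], 'tcp_pos': [166.935, -627.582, 204.397], 'tcp_rot': [0.432, 0.561, -0.431, 0.56], 'wrist_force': [-0.5, 0.536, 0.044], 'torque': [-0.004, 0.026, -0.0], 'finger_gap': 93.9387292588161}
scene {'fx': 563.1213642770297, 'fy': 563.1213642770297, 'cx': 321.1451627386535, 'cy': 236.1162410499431, 'pose': array([[-4.75158138e-01,  4.61850649e-01, -7.48945073e-01,
        -2.82172295e+02],
       [-8.79625093e-01, -2.70618916e-01,  3.91184226e-01,
         4.09011515e+02],
       [-2.20100154e-02,  8.44665247e-01,  5.34842200e-01,
         6.31783700e+02],
       [ 0.00000000e+00,  0.00000000e+00,  0.00000000e+00,
         1.00000000e+00]])}
top {'fx': 436.0319119734841, 'fy': 436.0319119734841, 'cx': 314.83136328850253, 'cy': 237.86030052008445, 'pose': array([[-2.59048067e-02,  9.98873362e-01, -3.97611244e-02,
         4.39414543e+02],
       [-9.99117239e-01, -2.45543206e-02,  3.40856109e-02,
         3.66177668e+01],
       [ 3.30709014e-02,  4.06090060e-02,  9.98627670e-01,
         9.15028395e+02],
       [ 0.00000000e+00,  0.00000000e+00,  0.00000000e+00,
         1.00000000e+00]])}
wrist {'fx': 361.41066886570377, 'fy': 361.41066886570377, 'cx': 322.109451626251, 'cy': 242.28946977065962, 'pose': array([[ 2.56126223e-01,  9.29285259e-01,  2.66135801e-01,
         2.45793322e+02],
       [-9.66643253e-01,  2.46348143e-01,  7.00957481e-02,
        -6.07511281e+02],
       [-4.23114717e-04, -2.75211735e-01,  9.61383546e-01,
         3.83987867e+02],
       [ 0.00000000e+00,  0.00000000e+00,  0.00000000e+00,
         1.00000000e+00]])}
```

View pics/top0.png

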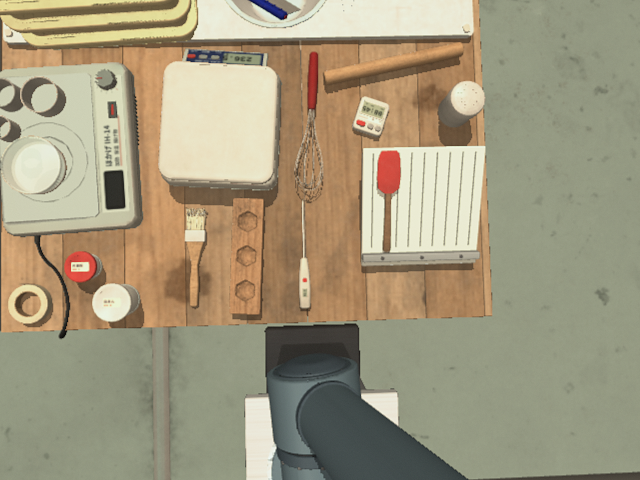

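View pics/scene0.png

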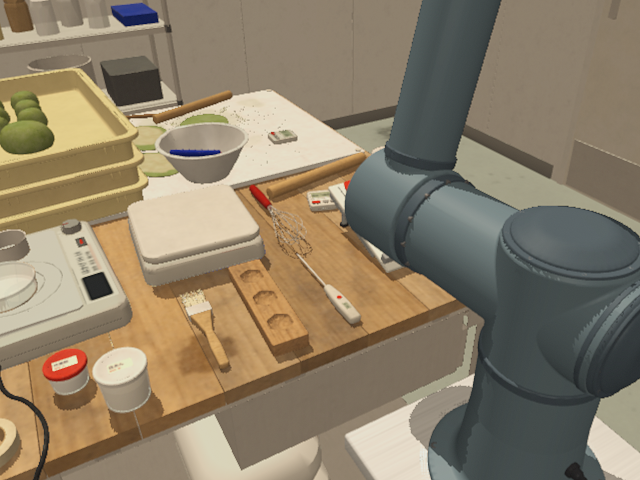

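View pics/wrist0.png

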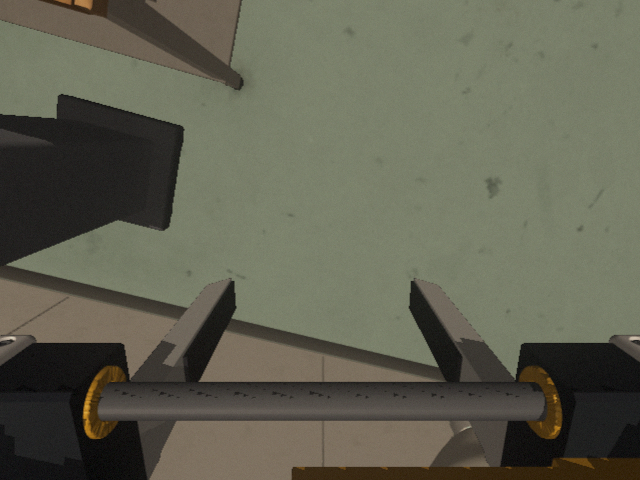

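```bash
python3 - <<'E'
import cv2
im=cv2.imread("pics/top0.png")
cv2.imwrite("pics/z1.png",cv2.resize(im[185:330,170:330],None,fx=4,fy=4,interpolation=cv2.INTER_CUBIC))
cv2.imwrite("pics/z2.png",cv2.resize(im[135:275,350:495],None,fx=4,fy=4,interpolation=cv2.INTER_CUBIC))
E
```

```text
(no output)
```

View pics/z1.png

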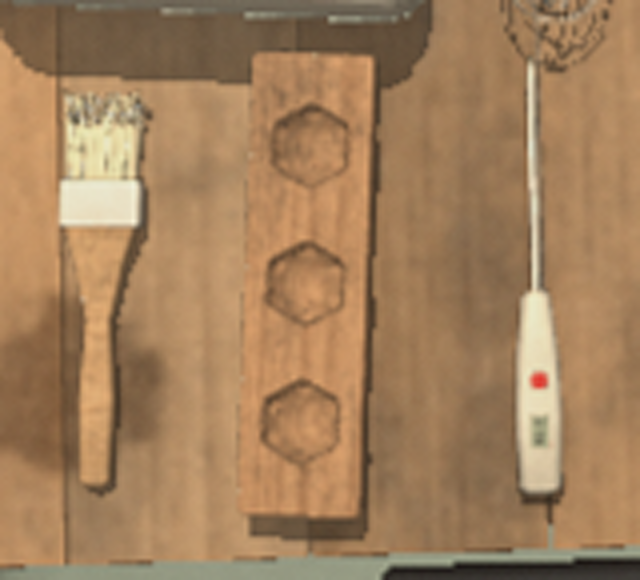

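View pics/z2.png

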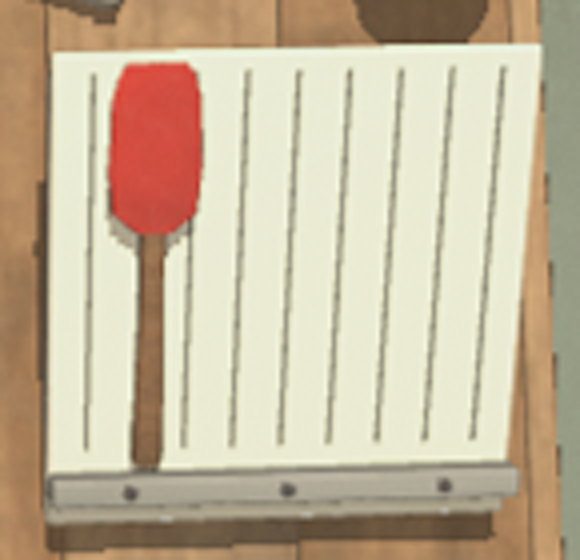

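```bash
cat > h.py <<'E'
import numpy as np
from rig import sensors,cams
from scipy.spatial.transform import Rotation as R
def ray(c,u,v):
    d=np.array([(u-c["cx"])/c["fx"],-(v-c["cy"])/c["fy"],-1.]);P=np.array(c["pose"]);return P[:3,3],P[:3,:3]@d
def onz(c,u,v,z):
    o,d=ray(c,u,v);return o+d*(z-o[2])/d[2]
def proj(c,p):
    P=np.array(c["pose"]);q=P[:3,:3].T@(np.asarray(p)-P[:3,3]);return c["cx"]+c["fx"]*q[0]/-q[2],c["cy"]+c["fy"]*q[1]/q[2]
E
python3 - <<'E'
from h import *
from scipy.optimize import least_squares
c=cams.read_camera("top")
m=np.array([onz(c,u/4+170-.375,v/4+185-.375,26) for u,v in [(253,53),(375,57),(360,518),(241,512)]]);print(m.round(1),m.mean(0))
ax=(m[0]+m[1]-m[2]-m[3])/2;print("len",np.linalg.norm(ax),"yaw",np.degrees(np.arctan2(ax[1],ax[0])),"w",np.linalg.norm((m[0]+m[3]-m[1]-m[2])/2))
pts=[(53,53),(541,44),(50,478),(517,465)]
loc=[(210,120,0),(210,-120,0),(0,120,18),(0,-120,18)]
loc+= [];a=np.radians(18)
def w(q,l):
    r=R.from_euler('ZY',[q[2],-a]);return np.array([q[0],q[1],25])+r.apply(l)
uv=np.array([(u/4+350-.375,v/4+135-.375) for u,v in pts])
f=lambda q:np.ravel([np.array(proj(c,w(q,l)))-p for l,p in zip(loc,uv)])
s=least_squares(f,[400,-250,0]);print(s.x,np.degrees(s.x[2]),s.fun.round(2))
q=s.x
# groove directions: rays on the plane
Rm=R.from_euler('ZY',[q[2],-a]).as_matrix();o=np.array([q[0],q[1],25])
for u,v in [(94,75),(86,450),(502,68),(473,440),(137,465),(160,465),(110,150),(202,150),(283,465)]:
    p,d=ray(c,u/4+350-.375,v/4+135-.375);n=Rm[:,2];x=p+d*((o-p)@n)/(d@n);print(u,v,(Rm.T@(x-o)).round(1))
E
```

```text
[[560.4 171.1  26. ]
 [557.  109.3  26. ]
 [323.5 121.7  26. ]
 [328.3 181.4  26. ]] [442.30689219 145.87791702  26.        ]
len 233.06333282895062 yaw -2.7974450941970663 w 60.879179019184384
[ 4.43966611e+02 -2.06566833e+02 -4.80051560e-04] -0.027504928349191545 [-0.81 -0.53  0.54 -0.39 -0.38  0.35  0.7   0.6 ]
94 75 [198.2  98.4  -0. ]
86 450 [ 9.4 98.3 -0. ]
502 68 [ 198.1 -100.8   -0. ]
473 440 [   9.6 -102.1   -0. ]
137 465 [ 0.7 71.8 -0. ]
160 465 [ 0.4 59.9 -0. ]
110 150 [162.1  89.7  -0. ]
202 150 [161.2  44.5  -0. ]
283 465 [-1.3 -3.9 -0. ]
```

```bash
cat >> h.py <<'E'
def state():
    s=sensors.sense();return s,np.array(s["tcp_pos"]),R.from_quat(s["tcp_rot"])
def goal_R(yaw,pitch,z_sign=1):
    # tool z = across; yaw about world z, pitch: slope angle; x into surface
    b=R.from_euler('ZY',[yaw,-pitch]).as_matrix()
    x=-b[:,2];z=z_sign*b[:,1];y=np.cross(z,x);return R.from_matrix(np.c_[x,y,z])
def need(goal,Rg):
    s,p,r=state()
    print("t",round(s["t"],2),"tcp",p.round(1),"gap",round(s["finger_gap"],1),"F",np.round(s["wrist_force"],1),"j",np.round(s["joints"],2))
    print("axes x,y,z in world:\n",r.as_matrix().T.round(3))
    print("d tool cm",(r.inv().apply(np.array(goal)-p)/10).round(2),"rotvec tool",(r.inv()*Rg).as_rotvec().round(3))
    print("d in goal frame cm",(Rg.inv().apply(np.array(goal)-p)/10).round(2))
E
python3 - <<'E'
from h import *
for z in (1,-1): need([442.3,145.9,150],goal_R(np.radians(-2.8),0,z))
E
```

```text
t 0.2 tcp [ 167.  -627.8  204.8] gap 93.7 F [ 0.5 -0.1  0.3] j [-1.49  0.25  1.56  0.    1.34 -0.17]
axes x,y,z in world:
 [[-0.     0.001 -1.   ]
 [ 0.966  0.257  0.   ]
 [ 0.257 -0.966 -0.001]]
d tool cm [  5.57  46.48 -67.7 ] rotvec tool [-2.833e+00  0.000e+00 -2.000e-03]
d in goal frame cm [  5.48 -23.72  78.62]
t 0.2 tcp [ 167.  -627.8  204.8] gap 93.7 F [ 0.5 -0.1  0.3] j [-1.49  0.25  1.56  0.    1.34 -0.17]
axes x,y,z in world:
 [[-0.     0.001 -1.   ]
 [ 0.966  0.257  0.   ]
 [ 0.257 -0.966 -0.001]]
d tool cm [  5.57  46.48 -67.7 ] rotvec tool [ 0.309 -0.001 -0.   ]
d in goal frame cm [  5.48  23.72 -78.62]
```

Request:
servo_tool(rows=[{"hand": 0, "delta_pos": [0, 1, 0], "dr": [0.103, 0, 0]}, {"hand": 0, "delta_pos": [0, 1.5, -1], "dr": [0.103, 0, 0]}, {"hand": 0, "delta_pos": [0, 2, -2], "dr": [0.103, 0, 0]}, {"hand": 0, "delta_pos": [0, 2.2, -3.2], "dr": [0, 0, 0]}, {"hand": 0, "delta_pos": [0, 2.2, -3.4], "dr": [0, 0, 0]}, {"hand": 0, "delta_pos": [0, 2.2, -3.4], "dr": [0, 0, 0]}, {"hand": 0, "delta_pos": [0, 2.2, -3.4], "dr": [0, 0, 0]}, {"hand": 0, "delta_pos": [0, 2.2, -3.4], "dr": [0, 0, 0]}, {"hand": 0, "delta_pos": [0, 2.2, -3.4], "dr": [0, 0, 0]}, {"hand": 0, "delta_pos": [0, 1.5, -3.8], "dr": [0, 0, 0]}, {"hand": 0, "delta_pos": [0, 1.0, -4.0], "dr": [0, 0, 0]}, {"hand": 0, "delta_pos": [0, 0.5, -4.0], "dr": [0, 0, 0]}])

```text
t: 1.2
tcp_pos: [387.0, -278.8, 205.3]
tcp_rot: [0.512, 0.488, -0.512, 0.488]
wrist_force: [0.2, 0.0, 0.5]
finger_gap: 94.1
```

```bash
python3 - <<'E'
from h import *
need([442.3,145.9,150],goal_R(np.radians(-2.8),0,-1))
E
```

```text
t 1.2 tcp [ 387.  -278.8  205.3] gap 94.1 F [0.2 0.  0.5] j [-0.86 -0.17  1.99  0.    1.33  0.76]
axes x,y,z in world:
 [[ 0.     0.    -1.   ]
 [ 0.999 -0.049  0.   ]
 [-0.049 -0.999 -0.   ]]
d tool cm [  5.54   3.45 -42.68] rotvec tool [ 0. -0. -0.]
d in goal frame cm [  5.53   3.45 -42.69]
```

Request:
servo_tool(rows=[{"hand": 0, "delta_pos": [0.4, 0.3, -4.0], "dr": [0, 0, 0]}, {"hand": 0, "delta_pos": [0.4, 0.3, -4.0], "dr": [0, 0, 0]}, {"hand": 0, "delta_pos": [0.4, 0.3, -4.0], "dr": [0, 0, 0]}, {"hand": 0, "delta_pos": [0.4, 0.3, -4.0], "dr": [0, 0, 0]}, {"hand": 0, "delta_pos": [0.4, 0.3, -4.0], "dr": [0, 0, 0]}, {"hand": 0, "delta_pos": [0.4, 0.3, -4.0], "dr": [0, 0, 0]}, {"hand": 0, "delta_pos": [0.4, 0.3, -4.0], "dr": [0, 0, 0]}, {"hand": 0, "delta_pos": [0.5, 0.3, -4.0], "dr": [0, 0, 0]}, {"hand": 0, "delta_pos": [0.6, 0.3, -4.0], "dr": [0, 0, 0]}, {"hand": 0, "delta_pos": [0.6, 0.3, -3.6], "dr": [0, 0, 0]}, {"hand": 0, "delta_pos": [0.6, 0.3, -2.2], "dr": [0, 0, 0]}, {"hand": 0, "delta_pos": [0.4, 0.1, -0.9], "dr": [0, 0, 0]}])

```text
t: 2.2
tcp_pos: [440.9, 146.7, 149.8]
tcp_rot: [-0.511, -0.489, 0.511, -0.488]
wrist_force: [-0.6, -0.4, -0.0]
finger_gap: 94.1
```

```bash
python3 - <<'E'
from h import *
import cv2
need([442.3,145.9,5],goal_R(np.radians(-2.8),0,-1))
c=cams.read_camera("wrist");f=c["frame"][:,:,::-1].copy()
ya=np.radians(-2.8)
b=R.from_euler('Z',ya)
q=[proj(c,np.array([442.3,145.9,26])+b.apply([sx*117.5,sy*31,0])) for sx,sy in ((1,1),(1,-1),(-1,-1),(-1,1))]
print(np.round(q,1))
cv2.imwrite("pics/w1.png",f)
E
```

```text
t 2.2 tcp [440.9 146.7 149.8] gap 94.1 F [-0.6 -0.4 -0. ] j [ 0.08 -0.14  2.07  0.    1.22  1.69]
axes x,y,z in world:
 [[-0.001  0.    -1.   ]
 [ 0.999 -0.045 -0.001]
 [-0.045 -0.999 -0.   ]]
d tool cm [14.48  0.16  0.08] rotvec tool [ 0.003 -0.     0.001]
d in goal frame cm [14.48  0.15  0.07]
[[283.1  88.5]
 [362.8  88.8]
 [354.5 353.4]
 [289.7 353.3]]
```

View pics/w1.png

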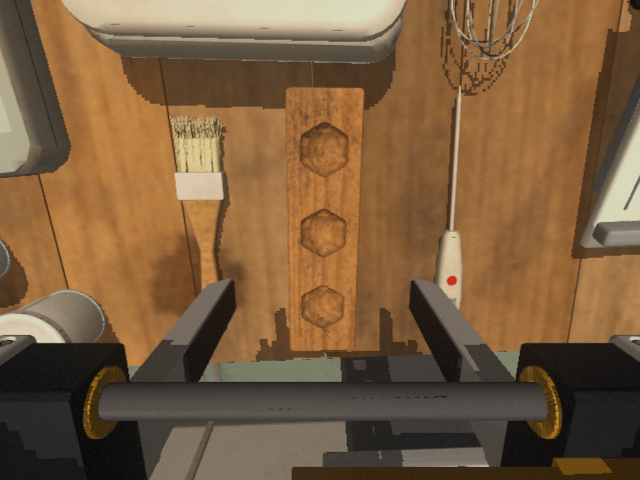

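Request:
servo_tool(force=35, rows=[{"hand": 0, "delta_pos": [3.0, 0.15, 0.05], "dr": [0, 0, 0]}, {"hand": 0, "delta_pos": [3.5, 0, 0], "dr": [0, 0, 0]}, {"hand": 0, "delta_pos": [3.5, 0, 0], "dr": [0, 0, 0]}, {"hand": 0, "delta_pos": [2.5, 0, 0], "dr": [0, 0, 0]}, {"hand": 0, "delta_pos": [1.5, 0, 0], "dr": [0, 0, 0]}, {"hand": 0, "delta_pos": [0.4, 0, 0], "dr": [0, 0, 0]}, {"hand": 0, "delta_pos": [0, 0, 0], "dr": [0, 0, 0]}])

```text
t: 2.83
tcp_pos: [442.0, 142.4, 5.7]
tcp_rot: [-0.512, -0.488, 0.513, -0.487]
wrist_force: [-0.0, -0.7, -0.6]
finger_gap: 94.0
```

Request:
servo_tool(rows=[{"hand": 255, "delta_pos": [0, 0, 0], "dr": [0, 0, 0]}, {"hand": 255, "delta_pos": [0, 0, 0], "dr": [0, 0, 0]}, {"hand": 255, "delta_pos": [0, 0, 0], "dr": [0, 0, 0]}, {"hand": 255, "delta_pos": [0, 0, 0], "dr": [0, 0, 0]}, {"hand": 255, "delta_pos": [0, 0, 0], "dr": [0, 0, 0]}, {"hand": 255, "delta_pos": [0, 0, 0], "dr": [0, 0, 0]}])

```text
t: 3.33
tcp_pos: [443.4, 143.8, 7.2]
tcp_rot: [0.513, 0.487, -0.512, 0.488]
wrist_force: [-0.1, -0.1, 3.6]
finger_gap: 62.0
```

```bash
python3 - <<'E'
from h import *
need([442.3,145.9,5],goal_R(np.radians(-2.8),0,-1))
E
```

```text
t 3.33 tcp [443.4 143.8   7.2] gap 62.0 F [-0.1 -0.1  3.6] j [0.07 0.11 2.13 0.   0.9  1.69]
axes x,y,z in world:
 [[ 0.001  0.    -1.   ]
 [ 0.999 -0.049  0.001]
 [-0.049 -0.999 -0.001]]
d tool cm [ 0.22 -0.12 -0.21] rotvec tool [-0.    -0.001 -0.001]
d in goal frame cm [ 0.22 -0.12 -0.21]
```

Request:
servo_tool(rows=[{"hand": 255, "delta_pos": [-1.0, 0, 0], "dr": [0, 0, 0]}, {"hand": 255, "delta_pos": [-3.0, 0, 0], "dr": [0, 0, 0]}, {"hand": 255, "delta_pos": [-4, 0, 0], "dr": [0, 0, 0]}, {"hand": 255, "delta_pos": [-4, 0, 0], "dr": [0, 0, 0]}, {"hand": 255, "delta_pos": [-4, 0, 0], "dr": [0, 0, 0]}, {"hand": 255, "delta_pos": [-4, 0, 0], "dr": [0, 0, 0]}, {"hand": 255, "delta_pos": [-1, 0, 0], "dr": [0, 0, 0]}, {"hand": 255, "delta_pos": [0, 0, 0], "dr": [0, 0, 0]}])

```text
t: 4.0
tcp_pos: [444.7, 143.7, 220.4]
tcp_rot: [0.514, 0.486, -0.51, 0.489]
wrist_force: [1.5, 0.4, -1.4]
finger_gap: 61.7
```

```bash
python3 - <<'E'
from h import *
import cv2
O=np.array([444,-207.6,25]);Rs=R.from_euler('Y',-np.radians(18))
Rg=goal_R(0,np.radians(18),-1)
for l in ([132,-50,80],[132,-50,7]):
    g=O+Rs.apply(l);print(g.round(1));need(g,Rg)
for n in ("wrist","scene"):
    cv2.imwrite(f"pics/{n}2.png",cams.read_camera(n)["frame"][:,:,::-1])
E
```

```text
[ 544.8 -257.6  141.9]
t 4.0 tcp [444.7 143.7 220.4] gap 61.7 F [ 1.5  0.4 -1.4] j [ 0.07 -0.22  2.   -0.    1.35  1.69]
axes x,y,z in world:
 [[ 0.008  0.    -1.   ]
 [ 0.999 -0.049  0.008]
 [-0.049 -0.999 -0.001]]
d tool cm [ 7.91 11.9  39.6 ] rotvec tool [-0.049  0.007  0.306]
d in goal frame cm [10.56  7.09 40.13]
[ 567.4 -257.6   72.4]
t 4.0 tcp [444.7 143.7 220.4] gap 61.7 F [ 1.5  0.4 -1.4] j [ 0.07 -0.22  2.   -0.    1.35  1.69]
axes x,y,z in world:
 [[ 0.008  0.    -1.   ]
 [ 0.999 -0.049  0.008]
 [-0.049 -0.999 -0.001]]
d tool cm [14.87 14.1  39.49] rotvec tool [-0.049  0.007  0.306]
d in goal frame cm [17.86  7.09 40.13]
```

View pics/wrist2.png

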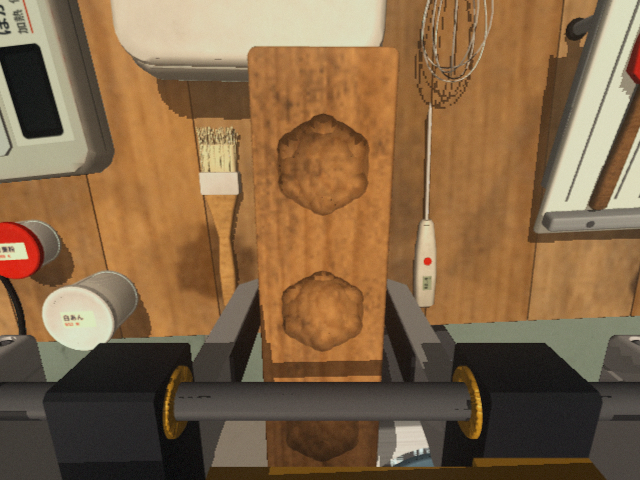

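View pics/scene2.png

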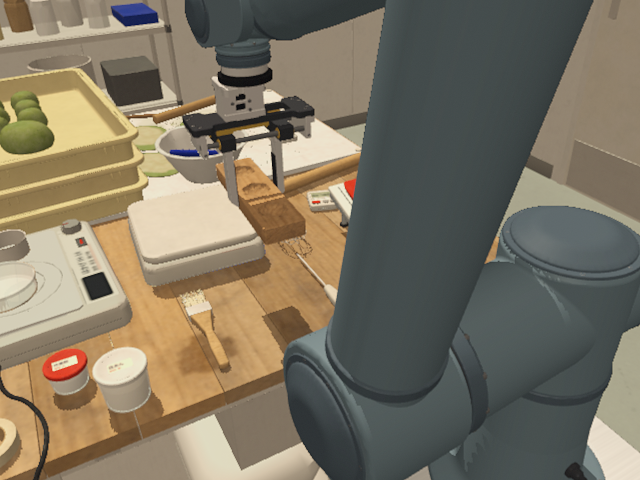

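Request:
servo_tool(rows=[{"hand": 255, "delta_pos": [0, 0, 2.0], "dr": [-0.012, 0.002, 0.0765]}, {"hand": 255, "delta_pos": [0, 0, 3.2], "dr": [-0.012, 0.002, 0.0765]}, {"hand": 255, "delta_pos": [0, 0, 3.8], "dr": [-0.012, 0.002, 0.0765]}, {"hand": 255, "delta_pos": [0, 0, 3.8], "dr": [-0.012, 0.002, 0.0765]}, {"hand": 255, "delta_pos": [0.5, 0.9, 3.8], "dr": [0, 0, 0]}, {"hand": 255, "delta_pos": [0.5, 0.9, 3.8], "dr": [0, 0, 0]}, {"hand": 255, "delta_pos": [0.8, 0.9, 3.8], "dr": [0, 0, 0]}, {"hand": 255, "delta_pos": [0.8, 0.9, 3.8], "dr": [0, 0, 0]}, {"hand": 255, "delta_pos": [0.8, 0.9, 3.8], "dr": [0, 0, 0]}, {"hand": 255, "delta_pos": [0.8, 0.9, 3.8], "dr": [0, 0, 0]}, {"hand": 255, "delta_pos": [0.8, 0.9, 3.0], "dr": [0, 0, 0]}, {"hand": 255, "delta_pos": [0.8, 0.8, 1.2], "dr": [0, 0, 0]}])

```text
t: 5.1
tcp_pos: [522.5, -257.1, 177.5]
tcp_rot: [0.571, 0.419, -0.42, 0.567]
wrist_force: [-0.1, 1.2, -2.2]
finger_gap: 61.7
```

Request:
servo_tool(rows=[{"hand": 255, "delta_pos": [0, 0, 0], "dr": [0, 0, 0]}, {"hand": 255, "delta_pos": [0, 0, 0], "dr": [0, 0, 0]}])

```text
t: 5.27
tcp_pos: [522.3, -253.2, 177.9]
tcp_rot: [0.571, 0.421, -0.419, 0.567]
wrist_force: [-0.9, 0.4, -2.2]
finger_gap: 61.4
```

```bash
cat >> h.py <<'E'
O=np.array([444,-207.6,25]);Rs=R.from_euler('Y',-np.radians(18));Rg=goal_R(0,np.radians(18),-1)
def loc(): 
    s,p,r=state();print("TCP in slope",Rs.inv().apply(p-O).round(1)," F slope",Rs.inv().apply(s["wrist_force"]).round(1))
E
python3 - <<'E'
from h import *
import cv2
need(O+Rs.apply([132,-50,7]),Rg);loc()
for n in ("wrist","top"):
    c=cams.read_camera(n);cv2.imwrite(f"pics/{n}3.png",c["frame"][:,:,::-1])
    s,p,r=state()
    print(n,[np.round(proj(c,p+r.apply(l)),1) for l in ([-20,117.5,31],[-20,117.5,-31],[-20,-117.5,31],[-20,-117.5,-31])])
E
```

```text
t 5.27 tcp [ 522.3 -253.2  177.9] gap 61.4 F [-0.9  0.4 -2.2] j [-0.75 -0.05  1.95  0.24  1.03  0.72]
axes x,y,z in world:
 [[ 0.296  0.005 -0.955]
 [ 0.955 -0.003  0.296]
 [-0.001 -1.    -0.006]]
d tool cm [11.4   1.19  0.49] rotvec tool [-0.003 -0.005  0.014]
d in goal frame cm [11.42  1.03  0.44]
TCP in slope [121.7 -45.6 121.2]  F slope [-1.5  0.4 -1.8]
wrist [array([398.3,  42.2]), array([240.5,  42.4]), array([375.1, 499.3]), array([266.8, 499.5])]
top [array([497.6, 131.9]), array([459.4, 132.5]), array([484.8, 270.7]), array([449.6, 271.7])]
```

View pics/wrist3.png

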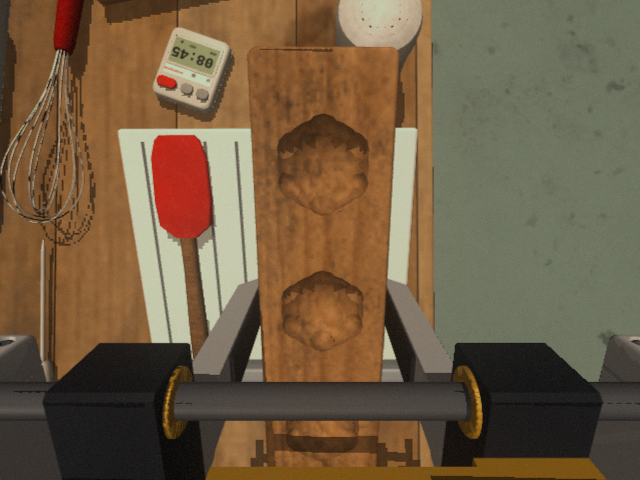

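View pics/top3.png

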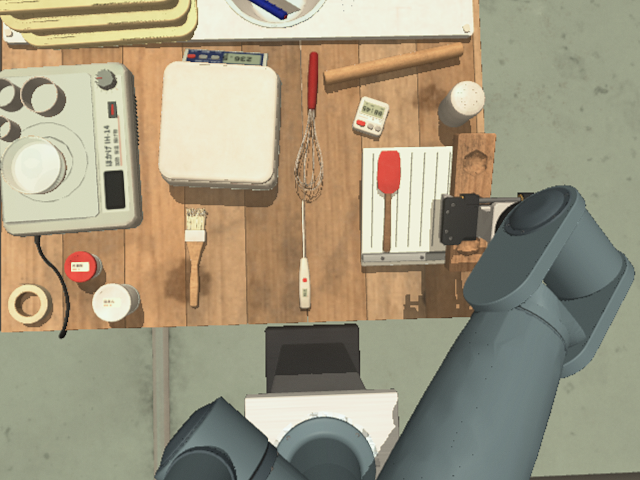

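```bash
python3 - <<'E'
from h import *
import cv2
c=cams.read_camera("wrist");im=c["frame"].astype(int)
s,p,r=state();P=np.array(c["pose"])
hsv=cv2.cvtColor(c["frame"],cv2.COLOR_RGB2HSV)
for v in (70,100,130,160,190,220,240,255): print(v,hsv[v,238:268:3,:].tolist() if v in(70,190) else '')
X=[]
for v in range(60,262,8):
    g=cv2.GaussianBlur(c["frame"],(3,3),0)[v].astype(int)
    # brown score: R-B large vs gray/white
    d=np.abs(np.diff(g,axis=0)).sum(1)
    uL=235+np.argmax(d[235:275])+.5; uR=380+np.argmax(d[380:408])+.5
    Z=62*c["fx"]/(uR-uL); o,dd=ray(c,(uL+uR)/2,v); q=r.inv().apply(o+dd*Z-p); X.append(q); print(v,uL,uR,q.round(1))
X=np.array(X)
E
```

```text
70 [[16, 146, 155], [16, 145, 157], [15, 141, 161], [14, 145, 146], [14, 160, 132], [14, 158, 134], [13, 168, 137], [14, 160, 143], [13, 163, 141], [14, 163, 142]]
100 
130 
160 
190 [[32, 37, 181], [25, 41, 119], [33, 36, 201], [34, 37, 202], [33, 38, 201], [27, 51, 175], [14, 158, 132], [13, 153, 142], [15, 158, 139], [14, 156, 136]]
220 
240 
255 
60 235.5 397.5 [-26.2 110.   -1.7]
68 247.5 397.5 [-14.9 109.2   0.6]
76 247.5 400.5 [-19.  105.5   1.2]
84 248.5 396.5 [-14.6 103.1   0.6]
92 248.5 402.5 [-21.8  99.2   1.8]
100 248.5 404.5 [-24.7  95.9   2.2]
108 248.5 404.5 [-25.6  92.8   2.2]
116 249.5 404.5 [-25.5  89.8   2.4]
124 250.5 394.5 [-14.8  87.2   0.6]
132 250.5 394.5 [-15.7  83.9   0.6]
140 250.5 394.5 [-16.7  80.5   0.6]
148 251.5 394.5 [-16.5  77.2   0.8]
156 236.5 393.5 [-31.8  74.5  -2.4]
164 252.5 393.5 [-16.2  70.4   0.8]
172 237.5 392.5 [-31.7  68.3  -2.4]
180 240.5 392.5 [-29.7  64.9  -1.9]
188 253.5 391.5 [-15.6  59.8   0.6]
196 253.5 391.5 [-16.6  56.3   0.6]
204 254.5 390.5 [-15.2  52.5   0.6]
212 240.5 390.5 [-31.4  52.   -2.4]
220 240.5 390.5 [-32.3  48.8  -2.4]
228 255.5 389.5 [-15.9  41.4   0.6]
236 255.5 389.5 [-16.9  37.8   0.5]
244 242.5 388.5 [-31.1  38.1  -2.4]
252 256.5 388.5 [-16.5  29.9   0.5]
260 243.5 387.5 [-31.   30.9  -2.5]
```

Request:
servo_tool(rows=[{"hand": 255, "delta_pos": [1.0, 0.6, 0.4], "dr": [-0.003, -0.005, 0.013]}, {"hand": 255, "delta_pos": [2.5, 0.6, 0], "dr": [0, 0, 0]}, {"hand": 255, "delta_pos": [2.5, 0, 0], "dr": [0, 0, 0]}, {"hand": 255, "delta_pos": [2.0, 0, 0], "dr": [0, 0, 0]}, {"hand": 255, "delta_pos": [1.2, 0, 0], "dr": [0, 0, 0]}, {"hand": 255, "delta_pos": [0, 0, 0], "dr": [0, 0, 0]}, {"hand": 255, "delta_pos": [0, 0, 0], "dr": [0, 0, 0]}, {"hand": 255, "delta_pos": [0, 0, 0], "dr": [0, 0, 0]}])

```text
t: 6.08
tcp_pos: [564.8, -259.1, 100.1]
tcp_rot: [0.571, 0.413, -0.415, 0.576]
wrist_force: [-0.3, -0.7, -2.4]
finger_gap: 61.4
```

```bash
python3 - <<'E'
from h import *
import cv2
need(O+Rs.apply([132,-50,7]),Rg);loc()
c=cams.read_camera("wrist");cv2.imwrite("pics/wrist4.png",c["frame"][:,:,::-1])
c=cams.read_camera("scene");cv2.imwrite("pics/scene4.png",c["frame"][:,:,::-1])
need(O+Rs.apply([132,-50,7]),Rg);loc()
E
```

```text
t 6.08 tcp [ 564.8 -259.1  100.1] gap 61.4 F [-0.3 -0.7 -2.4] j [-0.7   0.14  1.92  0.27  0.85  0.71]
axes x,y,z in world:
 [[ 0.315 -0.006 -0.949]
 [ 0.949  0.003  0.315]
 [ 0.001 -1.     0.007]]
d tool cm [ 2.7  -0.63 -0.17] rotvec tool [ 0.003  0.006 -0.007]
d in goal frame cm [ 2.71 -0.61 -0.15]
TCP in slope [138.1 -51.5  34.1]  F slope [-1.1 -0.7 -2.2]
t 6.18 tcp [ 564.9 -259.4  100.4] gap 61.7 F [ 0.8  0.6 -1.9] j [-0.71  0.14  1.92  0.27  0.85  0.71]
axes x,y,z in world:
 [[ 0.316 -0.006 -0.949]
 [ 0.949  0.003  0.316]
 [ 0.    -1.     0.007]]
d tool cm [ 2.73 -0.65 -0.2 ] rotvec tool [ 0.003  0.006 -0.007]
d in goal frame cm [ 2.73 -0.63 -0.18]
TCP in slope [138.3 -51.8  34.3]  F slope [ 0.2  0.6 -2.1]
```

View pics/wrist4.png

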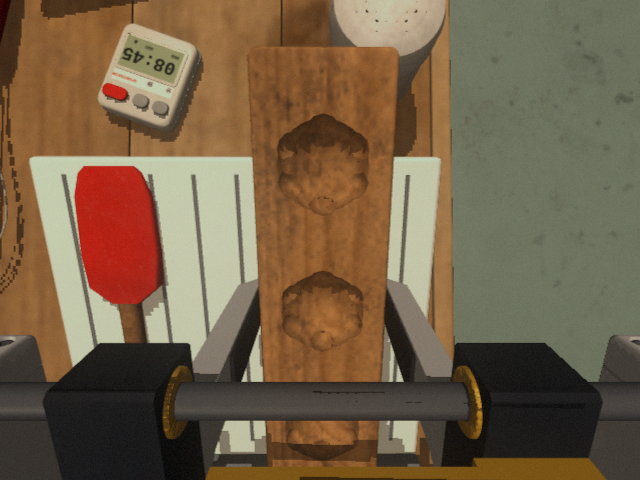

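```bash
python3 - <<'E'
from h import *
import cv2
c=cams.read_camera("top")
for z in (0,50,80,110): print(z,[onz(c,u,v,z).round(0) for u,v in((463,100),(458,124),(440,108))])
for l in ([0,117.5,-31],[-16,117.5,31],[10,117.5,31],[10,117.5,-31]):
    s,p,r=state();print((p+r.apply(l)).round(0))
im=cv2.imread("pics/scene4.png");cv2.imwrite("pics/s4.png",cv2.resize(im[100:300,280:560],None,fx=2.5,fy=2.5))
cv2.imwrite("pics/t4.png",cv2.resize(c["frame"][60:280,340:500,::-1],None,fx=2.7,fy=2.7))
E
```

```text
0 [array([ 765., -321.,    0.]), array([ 713., -308.,    0.]), array([ 748., -271.,    0.])]
50 [array([ 747., -302.,   50.]), array([ 698., -290.,   50.]), array([ 731., -254.,   50.])]
80 [array([ 737., -290.,   80.]), array([ 689., -278.,   80.]), array([ 721., -244.,   80.])]
110 [array([ 726., -278.,  110.]), array([ 680., -267.,  110.]), array([ 711., -234.,  110.])]
[ 676. -228.  137.]
[ 671. -290.  153.]
[ 680. -290.  128.]
[ 679. -228.  128.]
```

View pics/t4.png

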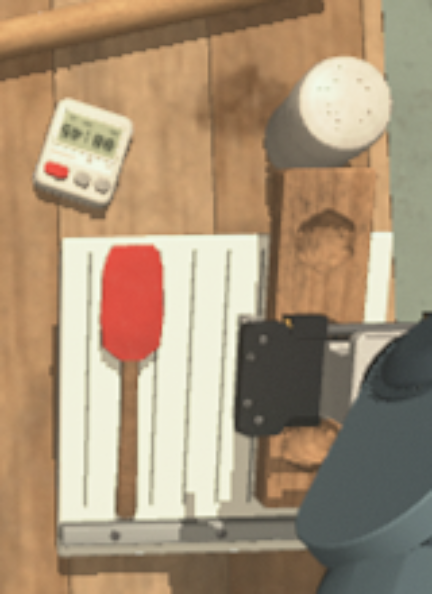

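View pics/s4.png

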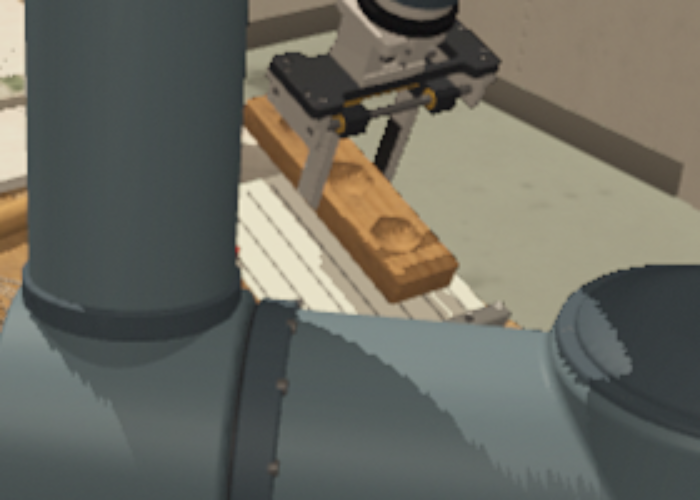

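Request:
servo_tool(rows=[{"hand": 255, "delta_pos": [0.3, -0.5, -0.15], "dr": [0.003, 0.006, -0.007]}, {"hand": 255, "delta_pos": [0.8, -0.4, 0], "dr": [0, 0, 0]}, {"hand": 255, "delta_pos": [0.7, 0, 0], "dr": [0, 0, 0]}, {"hand": 255, "delta_pos": [0.3, 0, 0], "dr": [0, 0, 0]}, {"hand": 255, "delta_pos": [0, 0, 0], "dr": [0, 0, 0]}, {"hand": 255, "delta_pos": [0, 0, 0], "dr": [0, 0, 0]}])

```text
t: 6.73
tcp_pos: [562.1, -257.2, 75.1]
tcp_rot: [0.572, 0.417, -0.416, 0.571]
wrist_force: [-0.1, 0.3, -1.5]
finger_gap: 61.8
```

```bash
python3 - <<'E'
from h import *
need(O+Rs.apply([118,-50,7]),Rg);loc()
E
```

```text
t 6.73 tcp [ 562.1 -257.2   75.1] gap 61.8 F [-0.1  0.3 -1.5] j [-0.71  0.17  1.93  0.28  0.82  0.7 ]
axes x,y,z in world:
 [[ 0.306  0.002 -0.952]
 [ 0.952 -0.001  0.306]
 [-0.    -1.    -0.002]]
d tool cm [ 0.42 -0.97  0.05] rotvec tool [-0.001 -0.002  0.003]
d in goal frame cm [ 0.42 -0.98  0.04]
TCP in slope [127.8 -49.6  11.2]  F slope [-0.5  0.3 -1.4]
```

Small steps down to contact.

Request:
servo_tool(rows=[{"hand": 255, "delta_pos": [0.1, 0, 0], "dr": [0, 0, 0]}, {"hand": 255, "delta_pos": [0.1, 0, 0], "dr": [0, 0, 0]}, {"hand": 255, "delta_pos": [0, 0, 0], "dr": [0, 0, 0]}])

```text
t: 6.98
tcp_pos: [562.9, -257.4, 73.8]
tcp_rot: [0.572, 0.416, -0.416, 0.571]
wrist_force: [-0.3, -0.4, -2.3]
finger_gap: 61.7
```

Request:
servo_tool(rows=[{"hand": 255, "delta_pos": [0.1, 0, 0], "dr": [0, 0, 0]}, {"hand": 255, "delta_pos": [0, 0, 0], "dr": [0, 0, 0]}])

```text
t: 7.15
tcp_pos: [563.2, -257.3, 72.8]
tcp_rot: [0.572, 0.416, -0.416, 0.571]
wrist_force: [0.1, 0.8, -3.1]
finger_gap: 61.7
```

```bash
python3 - <<'E'
from h import *
need(O+Rs.apply([118,-50,7]),Rg);loc()
E
```

```text
t 7.15 tcp [ 563.2 -257.3   72.8] gap 61.7 F [ 0.1  0.8 -3.1] j [-0.7   0.18  1.93  0.28  0.81  0.7 ]
axes x,y,z in world:
 [[ 0.307  0.001 -0.952]
 [ 0.952 -0.001  0.307]
 [-0.    -1.    -0.002]]
d tool cm [ 0.17 -1.01  0.03] rotvec tool [-0.001 -0.001  0.002]
d in goal frame cm [ 0.17 -1.01  0.03]
TCP in slope [128.1 -49.7   8.7]  F slope [-0.9  0.8 -3. ]
```

Request:
servo_tool(rows=[{"hand": 255, "delta_pos": [0.1, 0, 0], "dr": [0, 0, 0]}, {"hand": 255, "delta_pos": [0, 0, 0], "dr": [0, 0, 0]}])

```text
t: 7.32
tcp_pos: [563.6, -257.4, 72.0]
tcp_rot: [0.572, 0.416, -0.416, 0.571]
wrist_force: [-0.4, -0.1, -1.6]
finger_gap: 61.6
```

Request:
servo_tool(rows=[{"hand": 255, "delta_pos": [0.1, 0, 0], "dr": [0, 0, 0]}, {"hand": 255, "delta_pos": [0, 0, 0], "dr": [0, 0, 0]}])

```text
t: 7.48
tcp_pos: [563.7, -257.5, 71.8]
tcp_rot: [0.572, 0.417, -0.416, 0.571]
wrist_force: [-5.6, 2.3, 6.2]
finger_gap: 62.1
```

Request:
servo_tool(rows=[{"hand": 255, "delta_pos": [-0.05, -0.2, 0], "dr": [0, 0, 0]}, {"hand": 255, "delta_pos": [0, -0.3, 0], "dr": [0, 0, 0]}, {"hand": 255, "delta_pos": [0, -0.2, 0], "dr": [0, 0, 0]}, {"hand": 255, "delta_pos": [0, 0, 0], "dr": [0, 0, 0]}])

```text
t: 7.82
tcp_pos: [557.0, -257.6, 69.7]
tcp_rot: [0.572, 0.416, -0.416, 0.571]
wrist_force: [-1.5, -0.4, 1.0]
finger_gap: 61.8
```

```bash
python3 - <<'E'
from h import *
need(O+Rs.apply([118,-50,7]),Rg);loc()
E
```

```text
t 7.82 tcp [ 557.  -257.6   69.7] gap 61.8 F [-1.5 -0.4  1. ] j [-0.71  0.17  1.94  0.28  0.81  0.69]
axes x,y,z in world:
 [[ 0.308  0.001 -0.951]
 [ 0.951 -0.001  0.308]
 [-0.001 -1.    -0.001]]
d tool cm [ 0.06 -0.33 -0.  ] rotvec tool [-0.001 -0.001  0.001]
d in goal frame cm [ 0.06 -0.33 -0.  ]
TCP in slope [121.3 -50.    7.6]  F slope [-1.1 -0.4  1.5]
```

Request:
servo_tool(rows=[{"hand": 255, "delta_pos": [0, -0.1, 0], "dr": [0, 0, 0]}, {"hand": 255, "delta_pos": [0, -0.1, 0], "dr": [0, 0, 0]}, {"hand": 255, "delta_pos": [0, 0, 0], "dr": [0, 0, 0]}])

```text
t: 8.07
tcp_pos: [555.3, -257.7, 69.1]
tcp_rot: [0.572, 0.416, -0.416, 0.571]
wrist_force: [0.1, -0.3, 2.3]
finger_gap: 61.5
```

Request:
servo_tool(rows=[{"hand": 255, "delta_pos": [0, -0.1, 0], "dr": [0, 0, 0]}, {"hand": 255, "delta_pos": [0, 0, 0], "dr": [0, 0, 0]}])

```text
t: 8.23
tcp_pos: [554.4, -257.6, 68.8]
tcp_rot: [0.572, 0.416, -0.416, 0.571]
wrist_force: [0.1, -0.7, 2.9]
finger_gap: 61.8
```

Request:
servo_tool(rows=[{"hand": 255, "delta_pos": [0, -0.1, 0], "dr": [0, 0, 0]}, {"hand": 255, "delta_pos": [0, 0, 0], "dr": [0, 0, 0]}])

```text
t: 8.4
tcp_pos: [553.4, -257.6, 68.5]
tcp_rot: [0.572, 0.416, -0.416, 0.571]
wrist_force: [0.2, -0.1, 3.7]
finger_gap: 62.0
```

Request:
servo_tool(rows=[{"hand": 255, "delta_pos": [0, -0.1, 0], "dr": [0, 0, 0]}, {"hand": 255, "delta_pos": [0, 0, 0], "dr": [0, 0, 0]}])

```text
t: 8.57
tcp_pos: [553.3, -257.6, 68.5]
tcp_rot: [0.573, 0.415, -0.415, 0.572]
wrist_force: [6.1, 1.1, 0.7]
finger_gap: 61.8
```

Request:
servo_tool(rows=[{"hand": 255, "delta_pos": [0, -0.1, 0], "dr": [0, 0, 0]}, {"hand": 255, "delta_pos": [0, 0, 0], "dr": [0, 0, 0]}])

```text
t: 8.73
tcp_pos: [553.2, -257.6, 68.7]
tcp_rot: [0.573, 0.415, -0.415, 0.572]
wrist_force: [10.0, 2.0, 1.9]
finger_gap: 61.7
```

```bash
python3 - <<'E'
from h import *
need(O+Rs.apply([118,-50,7]),Rg);loc()
E
```

```text
t 8.73 tcp [ 553.2 -257.6   68.7] gap 61.7 F [10.   2.   1.9] j [-0.72  0.17  1.95  0.29  0.8   0.68]
axes x,y,z in world:
 [[ 0.312  0.    -0.95 ]
 [ 0.95  -0.001  0.312]
 [-0.001 -1.    -0.   ]]
d tool cm [0.08 0.06 0.  ] rotvec tool [-0.001 -0.    -0.003]
d in goal frame cm [0.08 0.06 0.  ]
TCP in slope [117.4 -50.    7.8]  F slope [10.1  2.  -1.3]
```

Request:
servo_tool(rows=[{"hand": 255, "delta_pos": [0.06, 0, 0], "dr": [0, 0, 0]}, {"hand": 255, "delta_pos": [0, 0, 0], "dr": [0, 0, 0]}])

```text
t: 8.9
tcp_pos: [553.4, -257.6, 68.5]
tcp_rot: [0.573, 0.415, -0.415, 0.572]
wrist_force: [6.2, 0.9, 4.7]
finger_gap: 61.6
```

Request:
servo_tool(rows=[{"hand": 0, "delta_pos": [0, 0, 0], "dr": [0, 0, 0]}, {"hand": 0, "delta_pos": [0, 0, 0], "dr": [0, 0, 0]}, {"hand": 0, "delta_pos": [0, 0, 0], "dr": [0, 0, 0]}, {"hand": 0, "delta_pos": [0, 0, 0], "dr": [0, 0, 0]}, {"hand": 0, "delta_pos": [0, 0, 0], "dr": [0, 0, 0]}, {"hand": 0, "delta_pos": [0, 0, 0], "dr": [0, 0, 0]}])

```text
t: 9.4
tcp_pos: [551.0, -257.1, 66.4]
tcp_rot: [0.572, 0.417, -0.416, 0.571]
wrist_force: [0.5, -0.3, 0.4]
finger_gap: 94.0
```

```bash
python3 - <<'E'
from h import *
import cv2
need(O+Rs.apply([118,-50,7]),Rg);loc()
c=cams.read_camera("wrist");cv2.imwrite("pics/wrist5.png",c["frame"][:,:,::-1])
E
```

```text
t 9.4 tcp [ 551.  -257.1   66.4] gap 94.0 F [ 0.5 -0.3  0.4] j [-0.72  0.17  1.95  0.29  0.8   0.68]
axes x,y,z in world:
 [[ 0.306  0.002 -0.952]
 [ 0.952 -0.001  0.306]
 [-0.    -1.    -0.002]]
d tool cm [-0.07  0.34  0.05] rotvec tool [-0.001 -0.002  0.003]
d in goal frame cm [-0.07  0.34  0.05]
TCP in slope [114.6 -49.5   6.3]  F slope [ 0.6 -0.3  0.2]
```

View pics/wrist5.png

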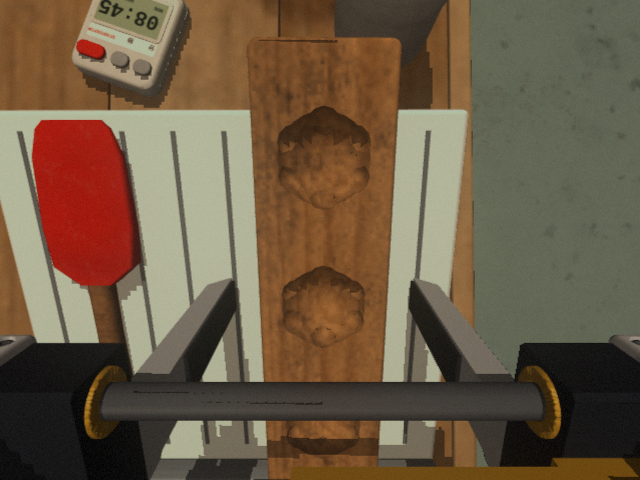

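Mould lies on the board (cols 248–400 at its top end, row 40), spatula undisturbed, fingers clear on both sides. Retreating along the tool axis, then to the side so the cameras see it.

Request:
servo_tool(rows=[{"hand": 0, "delta_pos": [-0.5, 0, 0], "dr": [0, 0, 0]}, {"hand": 0, "delta_pos": [-1.5, 0, 0], "dr": [0, 0, 0]}, {"hand": 0, "delta_pos": [-3, 0, 0], "dr": [0, 0, 0]}, {"hand": 0, "delta_pos": [-3.5, 0, 0], "dr": [0, 0, 0]}, {"hand": 0, "delta_pos": [-3.5, 0, 0], "dr": [0, 0, 0]}, {"hand": 0, "delta_pos": [-3, 0, -1.5], "dr": [0, 0, 0]}, {"hand": 0, "delta_pos": [0, 0, -4], "dr": [0, 0, 0]}, {"hand": 0, "delta_pos": [0, 0, -4], "dr": [0, 0, 0]}, {"hand": 0, "delta_pos": [0, 0, -4], "dr": [0, 0, 0]}, {"hand": 0, "delta_pos": [0, 0, -4], "dr": [0, 0, 0]}, {"hand": 0, "delta_pos": [0, 0, -4], "dr": [0, 0, 0]}, {"hand": 0, "delta_pos": [0, 0, -4], "dr": [0, 0, 0]}])

```text
t: 10.45
tcp_pos: [505.0, -0.9, 210.7]
tcp_rot: [0.572, 0.416, -0.416, 0.571]
wrist_force: [0.3, -0.3, -0.1]
finger_gap: 94.4
```

Request:
servo_tool(rows=[{"hand": 0, "delta_pos": [0, 0, -4], "dr": [0, 0, 0]}, {"hand": 0, "delta_pos": [0, 0, -3], "dr": [0, 0, 0]}, {"hand": 0, "delta_pos": [0, 0, -1], "dr": [0, 0, 0]}, {"hand": 0, "delta_pos": [0, 0, 0], "dr": [0, 0, 0]}])

```text
t: 10.78
tcp_pos: [505.0, 79.9, 210.5]
tcp_rot: [0.571, 0.418, -0.415, 0.572]
wrist_force: [0.4, -0.8, 0.1]
finger_gap: 93.8
```

```bash
python3 - <<'E'
from h import *
import cv2
c=cams.read_camera("top");cv2.imwrite("pics/top6.png",cv2.resize(c["frame"][120:280,340:500,::-1],None,fx=3.7,fy=3.7,interpolation=cv2.INTER_CUBIC))
c=cams.read_camera("scene");cv2.imwrite("pics/scene6.png",c["frame"][:,:,::-1]);loc()
E
```

```text
TCP in slope [115.7 285.1 157.3]  F slope [ 0.2 -0.2  0.1]
```

View pics/top6.png

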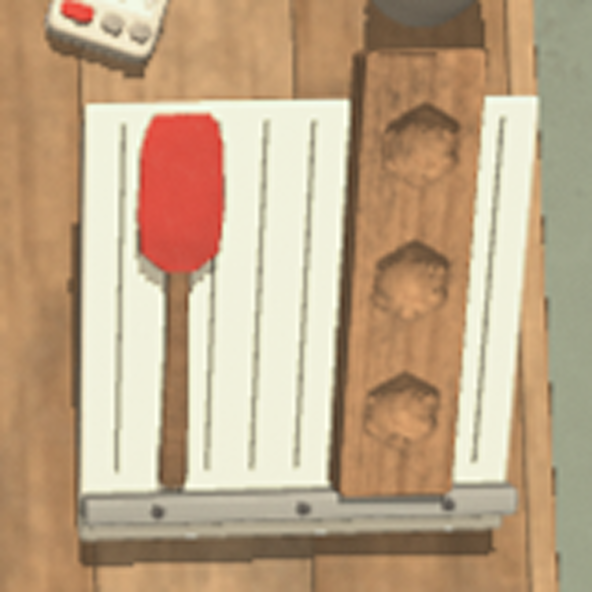

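View pics/scene6.png

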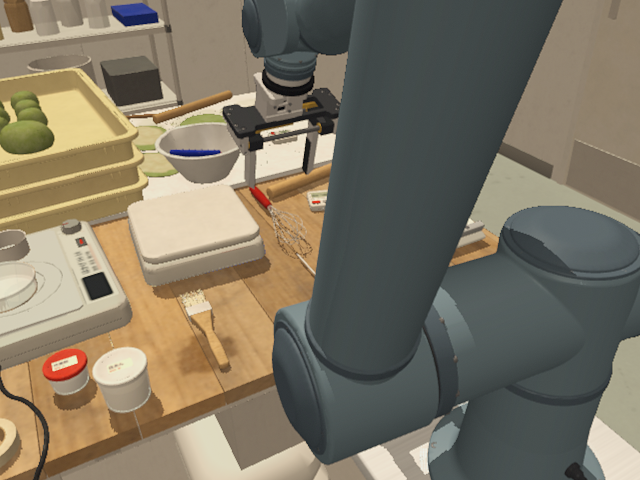

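```bash
python3 - <<'E'
from h import *
c=cams.read_camera("top");n=Rs.as_matrix()[:,2]
def pl(u,v,h):
    p,d=ray(c,(u+.5)/3.7-.5+340,(v+.5)/3.7-.5+120);o=O+n*h;return Rs.inv().apply(p+d*((o-p)@n)/(d@n)-O).round(1)
for u,v in [(365,50),(485,52),(452,494),(341,493)]: print(pl(u,v,26))
for u,v in [(421,148),(411,281),(401,411)]: print('hollow',pl(u,v,22))
for u,v in [(140,200),(224,200),(162,487),(186,487)]: print('spat',pl(u,v,0))
E
```

```text
[235.3 -17.   26. ]
[233.4 -78.2  26. ]
[ -0.  -79.5  26. ]
[  2.2 -18.6  26. ]
hollow [185.7 -50.4  22. ]
hollow [116.7 -50.1  22. ]
hollow [ 46.2 -49.7  22. ]
spat [159.  90.  -0.]
spat [158.1  45.3  -0. ]
spat [-0.1 73.8 -0. ]
spat [-0.5 60.3 -0. ]
```

```bash
python3 -c "
from rig import finish_job
print(finish_job())"
```

```text
the job is handed in; nothing more can be done
None
```

I set the mould on the free right side of the board, hollows up, with its lower end against the cleat, and handed the job in at about 11 s of robot time. I gripped it across the middle at 35 N, lowered it at the board's tilt until it touched, then slid it down until the cleat pushed back with about 10 N. After that I released it and backed away.

The last checks, from the top camera after retreating:
- **Position:** the mould's corners span x of about 0 to 235 mm on the board, centred at y of about -49 mm (the target was -50).
- **Alignment:** it points up the slope to within about 0.5 deg. One lower corner measured 2 mm off the cleat, which is within the calibration error, and the contact force showed it touching.
- **Flatness:** the corners measured on the hollowed face's plane give the expected length, so it lies flat and not up on the cleat.
- **Spatula:** it has not moved (edges at 45 and 90 mm, the same as before).
- **Gripper:** open, touching nothing, with close to zero wrist force.

No check failed. The scene camera could not confirm the result because the arm blocked its view of the board.

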